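# Index the ring-setting turntable to its next hole

## Robot

A 7-joint arm with a two-finger parallel gripper is mounted at the origin on the work surface. World frame = base frame: x ahead of the robot, y to its left, z up, the work surface at z = 0. Lengths are in m, angles in rad, forces in N, time in s.
With the tool pointing down it reaches from about 0.425 to 0.875 m from the base axis. Payload 4.7 kg.
Tool frame: the origin (TCP) lies midway between the tips of the shut fingers; the grasp point (between the pads) lies 19 mm behind it; x points along the fingers, z is the direction in which the jaws open and shut, and the axes are right-handed (so a half turn about x gives the same grasp; the last joint's range is limited). The gripper opens to 87 mm and grips with 3 to 60 N. Pads are 19 mm wide; open, the fingers measure 117 mm over their backs; the gripper's body (75 mm by 190 mm) begins 51 mm behind the grasp point.
Start: joints at [1.142, 0.321, -0.07, 1.45, 0.023, 1.371, -0.057], TCP at [0.278, -0.587, 0.223] pointing down, gripper open.
Joint ranges: [-2.86, 2.86], [-0.3, 2.09], [-1.38, 1.24], [0.06, 2.45], [-1.56, 4.7], [0.09, 2.05], [-2.69, 2.69]. Speed limits (rad/s): [2.57, 2.57, 3.14, 3.14, 3.14, 3.14, 3.14].

## Interface

Orientations are given as a rotation vector (axis times angle).
In Python, from bench import ctrl, vision, close_job gives the robot as it stands. The module is installed in compiled form; this text tells all that it offers.
- The arm moves only by the tool servo_tool, never from a script. Its argument "commands" is a list that holds one entry, the list of rows, each a list of 7 numbers: the turn, a rotation vector about the tool's x, y, z in degrees, then the shift along the tool's x, y, z in mm, then the finger opening in mm, from 0 to 87. In form: [[[wx, wy, wz, x, y, z, grip], ...]]. A call has 1 to 5 rows; each row is the pose to reach, as a shift and turn from the pose commanded when the call began, along the tool's axes at that moment; what a row does not reach only later rows make up. A row lasts 1/8 s, in which the tool goes at most 62.5 mm and 10.7 degrees, less where a joint would pass 70% of its speed; a pose out of reach is approached as far as the arm can. A call with a gripper value outside its range is refused whole. The fingers move at their own pace and stop on an object; "newtons" is the grip in N (left out, the last holds). Time passes only in rows, so rows that repeat a pose let the fingers close. It gives the time, the measured TCP pose, the force and the opening at its end, in the units of the state.
- ctrl.get_state(): the state, without advancing time (a new reading comes with each control period).
- vision.get_image(name): name is "scene" or "top" or "wrist"; returns the picture (420x560x3 uint8, red, green, blue); there is no depth.
- vision.camera_info(name): a dict with "fov_y" (degrees; the focal length in pixels is half the picture's height over the tangent of half this angle, whatever the lens; pixels are square), "cx", "cy" (the principal point, pixels), "pose" (4x4, takes a point from camera to world coordinates). Camera axes: x right, y down, z forward; pixel columns grow to the right and rows downward; lengths in m; the calibration is good to about 2 mm. A picture is of the moment at which its call begins: read the wrist's pose just before it. camera_info takes no time and is no camera call; for the wrist camera it gives the pose at the moment of the call.
- close_job(): hands the job in, once; it reports no verdict.
The state is a dict: "time": time; "joint_positions": joint angles; "qd": joint speeds; "joint_torque": joint torques, N m; "position": TCP position; "tool_rot": TCP orientation; "ft_force": force on the tool from outside, world axes, zero at the start; "torque": the same for the moment, N m; "grip_width": opening from 0.0 (shut) to 1.0 (fully open).
Only numpy, scipy, OpenCV 4.12 (cv2) and the standard library are available. Lean on these libraries where they do the work, as an engineer would, in place of code of your own. Each camera call takes 0.05 s, during which the arm holds its last target. There are 200 camera calls.

## Task

On the jeweller's indexing stand, pull the sprung index knob up out of its hole, swing the turntable arm to the very next hole on the side where the round magnifier on its little stand is, and let the pin drop fully home there so the table is locked. Never force the pin sideways against the index plate (feel for the hole, lightly), do not disturb the other things on the bench, and leave the knob free.

Things in the scene. Friction and masses are not known exactly. Their poses are not given: they have to be found in the camera images.
- index_stand: fixed round grey stand, 236 mm across, 22 mm high; origin on the bench under the turntable's vertical pivot axis, z up. At the start the arm points along its +x axis; +y is the arm's left seen from the pivot. On it lies a steel index plate, 86 to 114 mm from the pivot, top face 38 mm above the bench, with a middle hole and two holes on each side
- middle_hole (a point): mouth of the middle hole, 38 mm above the bench, 100 mm from the pivot, where the pin starts; all holes are square, 12 mm wide, 16 mm deep, 100 mm from the pivot. The plates either side are adjustable, their setting not measured: the next hole lies anywhere from 0.47 to 0.77 rad from the middle one, and the one after it (not wanted) 0.62 rad beyond that
- turn_arm (a joint): angle of the turntable and arm about the pivot (rad): 0 at the middle hole, positive towards the stand's +y (anticlockwise from above), stops at +-1.3. Friction about 0.12 N m; it stays where left. The flat arm, 26 mm wide, its top 57 mm above the bench, carries the knob 100 mm from the pivot. On the pivot stands a wooden ring clamp with a ring, top 132 mm up
- plunger (a joint): how far the pin is pulled up (m): 0 fully home, about 0.010 when it clears or rides on the plate's top, stop at 0.018. A spring pushes it down, 7.5 N at 0 rising to 12 N at 0.018; greased, so it returns in some 0.1 s. The pin is 9 mm thick, flat-ended, with 1.5 mm play each way in a hole; let ride on the plate and slid slowly over a hole, it snaps in and blocks the arm
- knob_grip (a point): middle of the index knob: a plain round black upright knob on top of the pin, 24 mm in diameter and 34 mm high (17 mm above and below this point). The point is 87 mm above the bench when the pin is home and moves with the knob. Below it a collar 22 mm wide, fixed on the arm, its top 65 mm above the bench. z up
- pin_tip: the steel index pin's flat lower end, 9 mm thick, hidden under the arm; origin at its lowest point, 28 mm above the bench when home and 59 mm below the grip point
- magnifier: fixed magnifier: upright round lens 80 mm across, its top 198 mm above the bench, on a rod and a 76 mm round foot; it stands about 0.2 m from the pivot on one side (+y or -y of the stand) and shows the side to turn to; origin under the foot
- graver_block: fixed wooden block 70 x 70 x 40 mm with four upright gravers (to 120 mm high), on the other side of the stand; origin under its centre
- graver: bystander: loose graver, 150 mm long, lying on the bench beyond the arm
- polish_jar: bystander: closed glass jar, 50 mm across, 55 mm high; origin under its centre
- ring_dish: bystander: white bowl, 84 mm across, 28 mm high; origin under its centre
- bench_pin: bystander: wooden block 75 x 50 x 22 mm; origin under its centre
- steel_block: bystander: steel block 50 x 50 x 30 mm; origin under its centre
- brush: bystander: brush, 170 mm long, lying at the left of the bench
- loupe_ring: bystander: black ring 48 mm across, 18 mm high, at the right of the bench
There are look-alikes about, which are no part of the job. Of the things that look like the index_stand, the largest one is meant.

How it is judged:
By the outcome, as a careful person would: the job done as asked, in the order asked, and still so for the second after the job is handed in, with the robot touching nothing.
It also fails if it takes over 42 s, if anything falls off the work surface, if the arm or the gripper's body presses on something with over 40 N, if the wrist force passes 120 N, or if a joint passes its speed limit or range.

## Working session

There is one attempt and no reset: what is moved stays moved. The work goes in short steps, Python scripts to look and compute and a tool call to move; the robot and the scene stay as the last step left them, time stands still between calls to the robot, and variables do not carry over. Pictures are saved under pics/ and viewed, about 8 in all and at most 12, crops included, and the job is handed in when it is done.

Besides the shell and the picture viewer there is one more tool, called after "Call:" by a JSON object that holds its "op" and its "data". servo_tool: Moves the arm, as the interface text tells. Its arguments: {"type":"object","properties":{"commands":{"type":"array"},"newtons":{"type":"number"}},"required":["commands"]}

```bash
mkdir -p pics; cat > h.py <<'E'
import numpy as np, cv2
from bench import ctrl, vision
def K(n):
    c=vision.camera_info(n); f=210/np.tan(np.radians(c["fov_y"])/2); return f,c["cx"],c["cy"],np.array(c["pose"])
def ray(n,u,v,z):
    f,cx,cy,P=K(n); d=P[:3,:3]@np.array([(u-cx)/f,(v-cy)/f,1]); o=P[:3,3]; return o+d*(z-o[2])/d[2]
def proj(n,p):
    f,cx,cy,P=K(n); q=P[:3,:3].T@(np.array(p)-P[:3,3]); return np.array([cx+f*q[0]/q[2],cy+f*q[1]/q[2]])
def save(n,fn):
    im=vision.get_image(n); cv2.imwrite("pics/"+fn,im[:,:,::-1]); return im
E
python3 - <<'E'
from h import *
a=save("top","t0.png");b=save("scene","s0.png")
for n in("top","scene","wrist"): print(n,K(n))
s=ctrl.get_state();print(s)
E
```

```text
top (np.float64(487.3569349061221), 278.16532364370784, 206.1770259162109, array([[-0.02618486, -0.98306519,  0.18137579,  0.27176431],
       [-0.99959764,  0.02772785,  0.00597634, -0.01018416],
       [-0.0109043 , -0.18114632, -0.9833957 ,  1.34180727],
       [ 0.        ,  0.        ,  0.        ,  1.        ]]))
scene (np.float64(452.41175422259874), 274.4868890049323, 209.12585335388533, array([[ 0.80548483,  0.35458107, -0.47483309,  1.11384138],
       [ 0.59239701, -0.45996847,  0.66143389, -0.82019856],
       [ 0.01612369, -0.81406466, -0.58055039,  0.84238706],
       [ 0.        ,  0.        ,  0.        ,  1.        ]]))
wrist (np.float64(370.8475521219292), 276.65149119765954, 210.91830565746304, array([[ 0.42769883, -0.87044964, -0.24370295,  0.34479308],
       [-0.90392048, -0.41222249, -0.1140192 , -0.55532646],
       [-0.00121187,  0.26905396, -0.96312434,  0.38409061],
       [ 0.        ,  0.        ,  0.        ,  1.        ]]))
{'time': 0.1, 'joint_positions': array([ 1.14207654,  0.32176912, -0.07010087,  1.45156246,  0.02260668,
        1.37074729, -0.05687569]), 'qd': array([ 1.59098158e-03, -3.25751697e-04,  4.21081180e-04, -1.90388269e-03,
       -1.42455707e-03,  2.74698206e-05,  3.60416545e-04]), 'joint_torque': array([-1.55610530e-05, -4.92570591e+01, -4.05846303e-01, -3.13399637e+01,
       -6.42583170e-02,  3.95438250e-02,  1.01835458e-04]), 'position': array([ 0.27827519, -0.58688706,  0.22155308]), 'tool_rot': array([ 0.87795691,  1.38827877, -0.87659614]), 'ft_force': array([0.85336975, 0.46761022, 0.00324076]), 'torque': array([-0.00503868,  0.0205541 , -0.00387328]), 'grip_width': 1.0008736208062732}
```

View pics/t0.png

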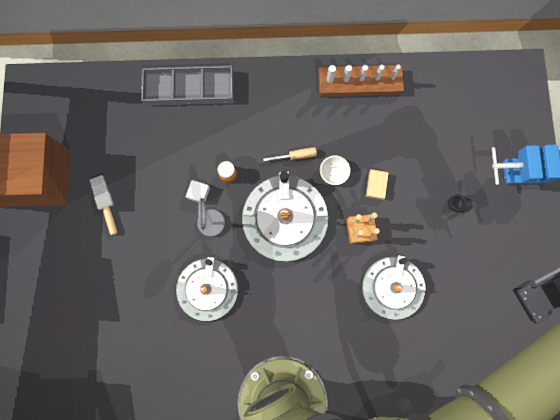

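View pics/s0.png

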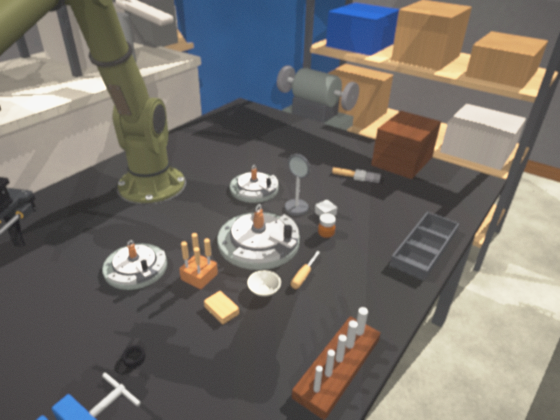

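The top view shows the large stand at about (285,218), with its knob at (284,176). The magnifier is at (208,218), on the world +y side, so the turn is positive. The graver block is at (362,229). I'll measure these more finely.

```bash
cat > m.py <<'E'
from h import *
def rg(img,box,thr):
    u0,v0,u1,v1=box; g=img[v0:v1,u0:u1].max(2); return g
a=cv2.imread("pics/t0.png"); b=cv2.imread("pics/s0.png")
big=cv2.resize(a[160:270,190:340],None,fx=5,fy=5,interpolation=cv2.INTER_CUBIC)
big2=cv2.resize(b[195:275,210:310],None,fx=5,fy=5,interpolation=cv2.INTER_CUBIC)
cv2.imwrite("pics/c.png",cv2.resize(np.hstack([big,cv2.copyMakeBorder(big2,0,550-400,0,0,0)])[:, :],(800,352)))
# stand outline in top view: bright / grey against black bench
g=a.min(2); m=(g>75).astype(np.uint8); m[:, :]=cv2.morphologyEx(m,cv2.MORPH_CLOSE,np.ones((5,5)))
for c in cv2.findContours(m,0,2)[0]:
    if cv2.contourArea(c)>3000:
        e=cv2.fitEllipse(cv2.convexHull(c)); print(e, ray("top",*e[0],.022))
for n,im,box in(("top",a,(274,165,296,192)),("scene",b,(278,218,300,246))):
    u0,v0,u1,v1=box; k=(im[v0:v1,u0:u1].max(2)<60).astype(np.uint8)
    N,l,s,c=cv2.connectedComponentsWithStats(k)
    for i in range(1,N):
        if s[i][4]>15: print(n,s[i]+[u0,v0,0,0,0],c[i]+[u0,v0])
print(ray("top",284,175,.104),ray("top",208,222,0),ray("top",362,229,.0))
E
python3 m.py
```

```text
((15.47073745727539, 282.0151062011719), (65.0645751953125, 188.26266479492188), 5.915915012359619) [0.32755649 0.71040093 0.022     ]
((329.45208740234375, 221.57203674316406), (439.4837341308594, 832.2241821289062), 94.20492553710938) [ 0.46843807 -0.14124978  0.022     ]
((-4879.5390625, 86.84078979492188), (66.74490356445312, 11255.4228515625), 89.17548370361328) [ 1.39218166 16.94000945  0.022     ]
top [281 177   7   5  22] [284.09090909 179.5       ]
[ 0.58244649 -0.02007288  0.104     ] [0.47992643 0.19466485 0.        ] [ 0.44842224 -0.23253495  0.        ]
```

View pics/c.png

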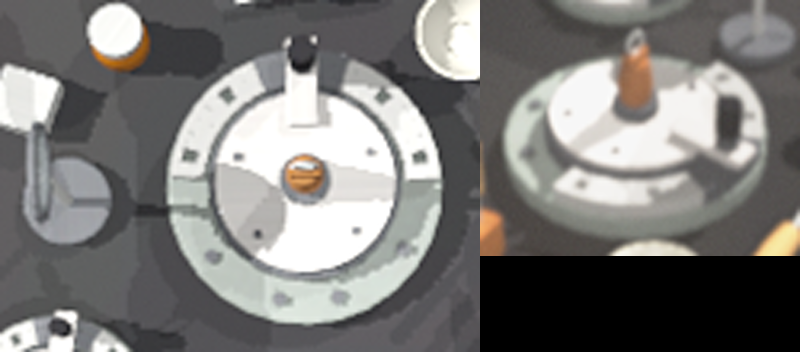

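```bash
cat > m2.py <<'E'
from h import *
C=lambda x,y:(190+x/3.2,160+y/3.2)
L=ray("top",*C(167,186),.022);R=ray("top",*C(441,186),.022);T=ray("top",*C(304,47),.022);B=ray("top",*C(304,325),.022)
c=np.array([(T[0]+B[0])/2,(L[1]+R[1])/2]); print("c",c,"diam",L[1]-R[1],T[0]-B[0])
hs={}
for n,p in dict(L1=(227,95),L2=(190,155),R1=(383,97),R2=(420,157)).items():
    q=ray("top",*C(*p),.038)[:2]; d=q-c; hs[n]=q;print(n,q,np.hypot(*d),np.arctan2(d[1],d[0]))
A=np.array(list(hs.values()))
# circle fit w/ r=100
from scipy.optimize import least_squares
r=least_squares(lambda x:np.hypot(*(A-x).T)-.1,c);print("cfit",r.x,r.fun)
k=ray("top",*C(301,44),.104);print("knob top",k,np.hypot(*(k[:2]-c)),np.arctan2(*(k[:2]-c)[::-1]))
for cc in(c,r.x):
  for ang in(-.05,0,.05):
    g=np.r_[cc+.1*np.array([np.cos(ang),np.sin(ang)])]
    for n in("top","scene"): 
        t=proj(n,[*g,.104]);o=proj(n,[*g,.070])
        if n=="top":f=lambda p:(p-[190,160])*3.2
        else:f=lambda p:(p-[210,195])*3.2+[480,0]
        print(n,ang,f(t).round(),f(o).round())
E
python3 m2.py
```

```text
c [ 0.48333916 -0.01990525] diam 0.23458590479596858 0.2410077918750425
L1 [0.55946831 0.0437008 ] 0.09920372467937486 0.6960167286587633
L2 [0.50819464 0.07618331] 0.09925123923558013 1.3176719305870905
R1 [ 0.55390774 -0.08959595] 0.09918023409072597 -0.7791392102135649
R2 [ 0.50097568 -0.11897943] 0.1006316990928381 -1.3946284069460484
cfit [ 0.48229903 -0.02034099] [ 2.81847638e-04 -6.23990818e-05 -3.80436981e-04  3.91029238e-04]
knob top [ 0.58580303 -0.02033155  0.104     ] 0.1024647594047978 -0.004160385454077136
top -0.05 [307.  47.] [307.  57.]
scene -0.05 [725. 102.] [723. 134.]
top 0 [301.  47.] [301.  57.]
scene 0 [728.  99.] [727. 131.]
top 0.05 [294.  47.] [295.  57.]
scene 0.05 [731.  96.] [730. 128.]
top -0.05 [307.  48.] [307.  58.]
scene -0.05 [723. 102.] [722. 133.]
top 0 [301.  48.] [301.  58.]
scene 0 [727.  99.] [725. 130.]
top 0.05 [295.  48.] [295.  58.]
scene 0.05 [730.  96.] [729. 127.]
```

```bash
cat > mv.py <<'E'
from h import *
from scipy.spatial.transform import Rotation as R
C=np.array([.483,-.0202])
def tool(phi): # x down, z (jaws) tangential at arm angle phi
    x=np.array([0,0,-1.]); z=np.array([-np.sin(phi),np.cos(phi),0]); return R.from_matrix(np.c_[x,np.cross(z,x),z])
def rel(p,Rt,p0=None,R0=None):
    s=ctrl.get_state(); p0=s["position"] if p0 is None else p0; R0=R.from_rotvec(s["tool_rot"]) if R0 is None else R0
    return np.r_[np.degrees((R0.inv()*Rt).as_rotvec()),1000*R0.inv().apply(np.array(p)-p0)].round(2)
E
python3 - <<'E'
from mv import *
s=ctrl.get_state();print(R.from_rotvec(s["tool_rot"]).as_matrix().round(3))
for f in(0,np.pi): print(rel([.583,-.0205,.175],tool(f) if f==0 else R.from_matrix(tool(0).as_matrix()*[1,-1,-1])))
E
```

```text
[[-0.001  0.904  0.429]
 [ 0.001  0.429 -0.904]
 [-1.    -0.    -0.002]]
[-1.5462e+02 -4.0000e-02 -1.3000e-01  4.7150e+01  5.1805e+02 -3.8107e+02]
[ 2.5380e+01 -9.0000e-02  3.0000e-02  4.7150e+01  5.1805e+02 -3.8107e+02]
```

Call:
{"op": "servo_tool", "data": {"commands": [[[8, 0, 0, 0, 49, -36, 60], [16, 0, 0, 0, 98, -72, 60], [25.4, 0, 0, 0, 147, -108, 60], [25.4, 0, 0, 0, 196, -144, 60], [25.4, 0, 0, 0, 245, -180, 60]]], "newtons": 30}}

```text
time: 0.72
position: [0.4233, -0.3177, 0.2223]
tool_rot: [1.209, 1.209, -1.21]
ft_force: [-0.4, -0.3, -0.8]
grip_width: 0.694
```

```bash
python3 -c "
from mv import *
s=ctrl.get_state();print(s['time'],s['position'],s['joint_positions'].round(2))
print(rel([.583,-.0205,.19],R.from_matrix(tool(0).as_matrix()*[1,-1,-1])))"
```

```text
0.725 [ 0.42325517 -0.31770044  0.22226802] [ 0.81  0.07 -0.22  1.74  0.02  1.33 -0.99]
[-3.0000e-02  0.0000e+00  1.0000e-02  3.2210e+01  1.5962e+02 -2.9727e+02]
```

Call:
{"op": "servo_tool", "data": {"commands": [[[0, 0, 0, 0, 27, -50, 60], [0, 0, 0, 6, 55, -100, 60], [0, 0, 0, 12, 82, -152, 60], [0, 0, 0, 18, 110, -204, 60], [0, 0, 0, 24, 137, -254, 60]]]}}

```text
time: 1.35
position: [0.5603, -0.064, 0.1981]
tool_rot: [1.209, 1.209, -1.21]
ft_force: [0.1, -0.2, -0.0]
grip_width: 0.695
```

Call:
{"op": "servo_tool", "data": {"commands": [[[0, 0, 0, 8, 22, -42, 60], [0, 0, 0, 8, 22, -42, 60], [0, 0, 0, 8, 22, -42, 60]]]}}

```text
time: 1.72
position: [0.5814, -0.0245, 0.19]
tool_rot: [1.209, 1.209, -1.211]
ft_force: [0.6, -0.7, 0.4]
grip_width: 0.691
```

```bash
python3 -c "
from mv import *
s=ctrl.get_state();print(s['time'],s['position'],s['joint_positions'].round(2))
P=K('wrist');save('wrist','w1.png');print(P)
c=np.array([.483,-.0202])
for z in(.07,.104):print(proj('wrist',[.583,-.0205,z]))
for a in (.6,.7,.8): print(a,proj('wrist',[*(c+.1*np.array([np.cos(a),np.sin(a)])),.038]))
"
```

```text
1.725 [ 0.58142912 -0.02453472  0.18998954] [ 0.42  0.23 -0.49  1.66  0.11  1.29 -1.66]
(np.float64(370.8475521219292), 276.65149119765954, 210.91830565746304, array([[-1.58288639e-03, -9.62865828e-01, -2.69975726e-01,
         6.55160244e-01],
       [-9.99998043e-01,  1.84456285e-03, -7.15557819e-04,
        -2.41964772e-02],
       [ 1.18697336e-03,  2.69974065e-01, -9.62866863e-01,
         3.52432827e-01],
       [ 0.00000000e+00,  0.00000000e+00,  0.00000000e+00,
         1.00000000e+00]]))
[270.49924502 202.3231317 ]
[269.79322276 214.36093335]
0.6 [206.83530169 212.76833727]
0.7 [198.22733509 219.36083202]
0.8 [190.48306589 226.70201372]
```

View pics/w1.png

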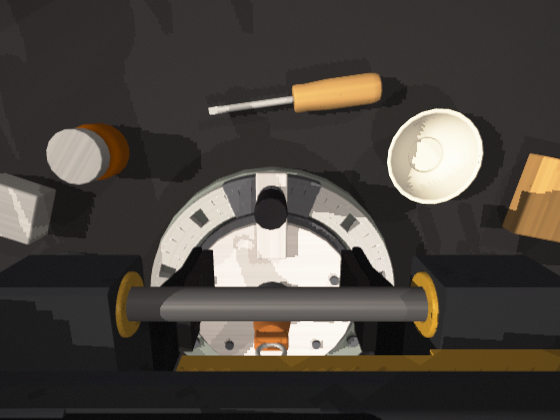

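The wrist picture shows the knob top near (271,213), the next hole on the magnifier side near (199,217), and the one beyond it at (167,271). Next I'll refine these centroids.

```bash
python3 - <<'E'
from mv import *
from scipy.optimize import least_squares
im=cv2.imread("pics/w1.png")
# same pose since arm still
def blob(u,v,r,thr,z):
    p=im[v-r:v+r+1,u-r:u+r+1].max(2); m=(p<thr).astype(np.uint8)
    N,l,s,c=cv2.connectedComponentsWithStats(m); i=min(range(1,N),key=lambda i:np.hypot(*(c[i]-r))-(.2*s[i][4]**.5))
    q=ray("wrist",u-r+c[i][0],v-r+c[i][1],z); print((c[i]+[u-r,v-r]).round(1),s[i],q); return q[:2]
H=np.array([blob(u,v,13,95,.038) for u,v in((199,217),(167,271),(342,219),(378,270))])
r=least_squares(lambda x:np.hypot(*(H-x).T)-.1,C);print(r.x,r.fun)
for h in H: d=h-r.x;print(np.arctan2(d[1],d[0]))
k=im[185:235,250:295].max(2)<45
vs,us=np.nonzero(k);print("knob blob",us.min()+250,us.max()+250,vs.min()+185,vs.max()+185)
uc=(us.min()+us.max())/2+250; q=ray("wrist",uc,214,.1);print(q,np.arctan2(*(q[:2]-r.x)[::-1]))
cv2.imwrite("pics/w1c.png",cv2.resize(im[160:290,145:395],None,fx=3.2,fy=3.2,interpolation=cv2.INTER_CUBIC))
E
```

```text
[199.6 217.6] [  5   6  17  17 146] [0.56108092 0.04288973 0.038     ]
[170.5 275.4] [  6   7  21  20 305] [0.50540573 0.0731448  0.038     ]
[348.  221.7] [ 12   8  15  17 121] [ 0.55684679 -0.08871272  0.038     ]
[372.9 274.6] [  0   0  26  27 333] [ 0.50538998 -0.11429289  0.038     ]
[ 0.48228119 -0.02055146] [ 0.00116414 -0.00349231  0.00102468 -0.00345223]
0.6778393448225679
1.3288286625735992
-0.7405569273808152
-1.3290991179419298
knob blob 251 294 188 228
[ 0.58210011 -0.02234717  0.1       ] -0.017987682755937835
```

View pics/w1c.png

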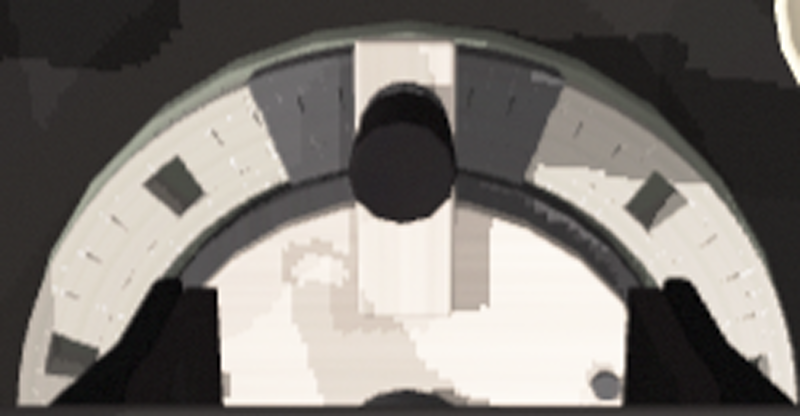

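```bash
python3 - <<'E'
from mv import *
from scipy.optimize import least_squares
P=lambda x,y,z:ray("wrist",145+x/3.2,160+y/3.2,z)[:2]
H=np.array([P(174,186,.038),P(72,355,.038),P(657,201,.038)]);k=P(403,172,.104)
A=np.vstack([H,k])
r=least_squares(lambda x:np.hypot(*(A-x).T)-.1,C);print(A,r.x,r.fun)
a=[np.arctan2(*(h-r.x)[::-1]) for h in A];print(a,"hole1 rel knob",a[0]-a[3],"L2-L1",a[1]-a[0])
e=[P(355,290,.057),P(455,290,.057),P(355,42,.057),P(455,42,.057)];m=(e[0]+e[1])/2,(e[2]+e[3])/2;print(m,np.arctan2(*(m[1]-m[0])[::-1]))
E
```

```text
[[ 0.56062431  0.04313666]
 [ 0.5098663   0.07555542]
 [ 0.55578225 -0.09082175]
 [ 0.58344101 -0.02130222]] [ 0.48376471 -0.02106882] [ 1.48607851e-04  8.76491148e-05  2.59652596e-04 -3.23419706e-04]
[np.float64(0.6959335178569751), np.float64(1.3069586410963856), np.float64(-0.7694256653672058), np.float64(-0.002341544871390448)] hole1 rel knob 0.6982750627283656 L2-L1 0.6110251232394105
(array([ 0.53714277, -0.0208681 ]), array([ 0.60393403, -0.02132894])) -0.0068995738805672
```

Call:
{"op": "servo_tool", "data": {"commands": [[[0, 0, 0, 40, 2.3, -3.3, 60], [0, 0, 0, 80, 2.3, -3.3, 60], [0, 0, 0, 108, 2.3, -3.3, 50], [0, 0, 0, 118, 2.3, -3.3, 45], [0, 0, 0, 118, 2.3, -3.3, 40]]]}}

```text
time: 2.4
position: [0.584, -0.0217, 0.0727]
tool_rot: [1.21, 1.208, -1.211]
ft_force: [-0.3, 0.0, 0.6]
grip_width: 0.493
```

```bash
python3 -c "
from mv import *
s=ctrl.get_state();print(s)"
```

```text
{'time': 2.4, 'joint_positions': array([ 0.39436693,  0.34122162, -0.47523207,  1.77454169,  0.17610204,
        1.06818377, -1.71569382]), 'qd': array([-0.00502438, -0.01872192, -0.0107116 , -0.02660758, -0.00234098,
        0.00369428, -0.00066355]), 'joint_torque': array([ 7.02708866e-02, -4.24258482e+01, -4.30353373e+00, -2.68518180e+01,
        1.68428128e-02, -1.04698995e-01, -1.52581214e-02]), 'position': array([ 0.58402528, -0.02167694,  0.07266782]), 'tool_rot': array([ 1.21033157,  1.20809011, -1.21128626]), 'ft_force': array([-0.25585331,  0.01989028,  0.57129621]), 'torque': array([ 0.09273843, -0.00654535, -0.02219398]), 'grip_width': 0.4931443622829376}
```

Call:
{"op": "servo_tool", "data": {"commands": [[[0, 0, 0, 0, 0, 0, 30], [0, 0, 0, 0, 0, 0, 26], [0, 0, 0, 0, 0, 0, 24], [0, 0, 0, 0, 0, 0, 20], [0, 0, 0, 0, 0, 0, 20]]], "newtons": 5}}

```text
time: 3.02
position: [0.5846, -0.0204, 0.0731]
tool_rot: [1.21, 1.208, -1.209]
ft_force: [-0.1, -0.4, 2.0]
grip_width: 0.274
```

Call:
{"op": "servo_tool", "data": {"commands": [[[0, 0, 0, 0, 0, 0, 15], [0, 0, 0, 0, 0, 0, 15], [0, 0, 0, -3, 0, 0, 15], [0, 0, 0, -6, 0, 0, 15], [0, 0, 0, -9, 0, 0, 15]]], "newtons": 35}}

```text
time: 3.65
position: [0.5844, -0.0204, 0.0798]
tool_rot: [1.21, 1.209, -1.209]
ft_force: [5.9, 0.9, -10.7]
grip_width: 0.266
```

Call:
{"op": "servo_tool", "data": {"commands": [[[0, 0, 0, -3, 0, 0, 15], [0, 0, 0, -5, 0, 0, 15], [0, 0, 0, -5, 0, 0, 15], [0, 0, 0, -5, 0, 0, 15]]]}}

```text
time: 4.15
position: [0.5844, -0.0204, 0.0845]
tool_rot: [1.21, 1.209, -1.209]
ft_force: [6.6, 0.1, -11.1]
grip_width: 0.265
```

```bash
python3 - <<'E'
from mv import *
s=ctrl.get_state();print(s['time'],s['position'],s['ft_force'],s['grip_width'])
# swing rows: about pivot by angles da; tool y=radial out(+x), z=-tangent, x down
for da in (.1,.2,.3,.4,.5,.58,.62): print(np.degrees(-da).round(1),0,0,0,(100*(np.cos(da)-1)).round(1),(-100*np.sin(da)).round(1))
E
```

```text
4.15 [ 0.58440779 -0.02037993  0.08449386] [  6.58815773   0.13571316 -11.07933694] 0.26498641447855964
-5.7 0 0 0 -0.5 -10.0
-11.5 0 0 0 -2.0 -19.9
-17.2 0 0 0 -4.5 -29.6
-22.9 0 0 0 -7.9 -38.9
-28.6 0 0 0 -12.2 -47.9
-33.2 0 0 0 -16.4 -54.8
-35.5 0 0 0 -18.6 -58.1
```

Call:
{"op": "servo_tool", "data": {"commands": [[[0, 0, 0, -2, 1.5, 0, 15], [0, 0, 0, -2, 1.5, 0, 15], [-5.7, 0, 0, -2, 1.0, -10, 15], [-11.5, 0, 0, -2, -0.5, -19.9, 15], [-11.5, 0, 0, -2, -0.5, -19.9, 15]]]}}

```text
time: 4.78
position: [0.5824, 0.0002, 0.0873]
tool_rot: [1.059, 1.3, -1.061]
ft_force: [2.4, 0.4, -12.8]
grip_width: 0.261
```

```bash
cat > st.py <<'E'
from mv import *
s=ctrl.get_state();p=s['position'];d=p[:2]-[.4837,-.0210];a=np.arctan2(d[1],d[0]);f=s['ft_force']
x=R.from_rotvec(s['tool_rot']).as_matrix()
print(s['time'],p.round(4),"r",np.hypot(*d).round(4),"ang",a.round(4),"jaw",np.arctan2(-x[1,2],-x[0,2])-np.pi/2,"F rad,tan,z",f[:2]@[np.cos(a),np.sin(a)],f[:2]@[-np.sin(a),np.cos(a)],f[2],"w",s['grip_width']*87,s['torque'].round(2))
E
python3 st.py
```

```text
4.775 [5.824e-01 2.000e-04 8.730e-02] r 0.1009 ang 0.2118 jaw 0.20078063715456818 F rad,tan,z 2.4559351431962266 -0.13024904689085845 -12.756408516772357 w 22.741049003942447 [ 0.33 -0.54  0.04]
```

Call:
{"op": "servo_tool", "data": {"commands": [[[-5.7, 0, 0, 0.5, -0.3, -10, 15], [-11.5, 0, 0, 0.5, -1.5, -19.9, 15], [-17.2, 0, 0, 0.5, -4, -29.6, 15], [-22.3, 0, 0, 0.5, -7, -38, 15], [-22.3, 0, 0, 0.5, -7, -38, 15]]]}}

```text
time: 5.4
position: [0.5677, 0.0356, 0.0871]
tool_rot: [0.766, 1.434, -0.768]
ft_force: [-0.4, 2.1, -12.4]
grip_width: 0.262
```

```bash
python3 st.py
```

```text
5.4 [0.5677 0.0356 0.0871] r 0.1013 ang 0.5932 jaw 0.5878263732808029 F rad,tan,z 0.7934276484241939 1.9723071685010358 -12.44831368618104 w 22.776161323673776 [ 0.42 -0.1  -0.05]
```

Call:
{"op": "servo_tool", "data": {"commands": [[[0, 0, 0, 2, 0, 0, 15], [0, 0, 0, 3, 0, 0, 15], [0, 0, 0, 3, 0, 0, 26.5], [0, 0, 0, 6, 0, 0, 26.5], [0, 0, 0, 9, 0, 0, 26.5]]]}}

```text
time: 6.02
position: [0.5713, 0.0353, 0.0807]
tool_rot: [0.766, 1.428, -0.763]
ft_force: [-0.7, 1.4, 0.4]
grip_width: 0.304
```

```bash
python3 st.py
```

```text
6.025 [0.5713 0.0353 0.0807] r 0.1041 ang 0.5711 jaw 0.5892525963322246 F rad,tan,z 0.18005105956250253 1.4919353915974918 0.40461558735235614 w 26.490796972921757 [0.24 0.1  0.01]
```

Call:
{"op": "servo_tool", "data": {"commands": [[[-0.7, 0, 0, 0, -3, -1.2, 26.5], [-1.4, 0, 0, 0, -3, -2.4, 26.5], [-2.1, 0, 0, 0, -3, -3.6, 26.5], [-2.8, 0, 0, 0, -3.1, -4.8, 26.5], [-2.8, 0, 0, 0, -3.1, -4.8, 26.5]]]}}

```text
time: 6.65
position: [0.5652, 0.0351, 0.0794]
tool_rot: [0.727, 1.442, -0.729]
ft_force: [2.6, -5.1, 0.2]
grip_width: 0.305
```

```bash
python3 st.py
```

```text
6.65 [0.5652 0.0351 0.0794] r 0.0989 ang 0.6025 jaw 0.6371396602524637 F rad,tan,z -0.7366767706955936 -5.653963343287376 0.22636265370627864 w 26.525734640709395 [-1.14 -0.57 -0.  ]
```

```bash
python3 - <<'E'
from mv import *
a=save("wrist","w2.png");b=save("scene","s2.png")
x=cv2.resize(a,(440,330)); y=cv2.resize(b[185:265,220:310],(360,320),interpolation=cv2.INTER_CUBIC); y=cv2.copyMakeBorder(y,0,10,0,0,0)
cv2.imwrite("pics/c2.png",np.hstack([x,y])[:,:,::-1])
E
python3 st.py
```

```text
6.75 [0.5652 0.0351 0.0794] r 0.0989 ang 0.6025 jaw 0.6370566138367995 F rad,tan,z -0.7299331129223489 -5.132550931489179 -0.12843977529540354 w 26.657353298829822 [-1.16 -0.55  0.  ]
```

View pics/c2.png

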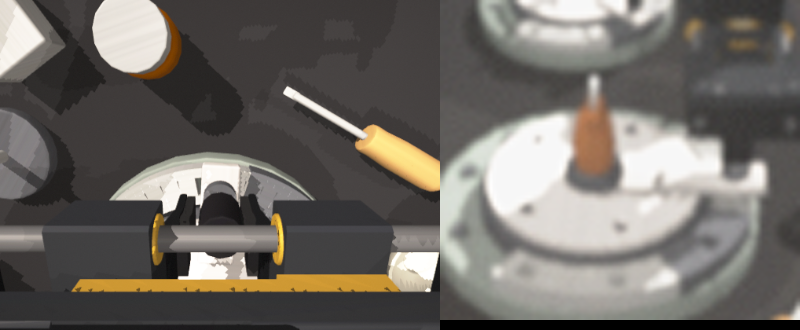

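```bash
python3 - <<'E'
from mv import *
a=cv2.imread("pics/w2.png")
cv2.imwrite("pics/c3.png",cv2.resize(a[190:370,190:390],None,fx=3.3,fy=3.3,interpolation=cv2.INTER_CUBIC))
f=lambda p:((proj("wrist",p)-[190,190])*3.3).round()
c=np.array([.4837,-.021])
for an in(.58,.60,.62,.66):
    u=np.array([np.cos(an),np.sin(an)]);t=np.array([-u[1],u[0]]);k=c+.1*u
    print(an,"arm edges r=.12",f([*(c+.12*u+.013*t),.057]),f([*(c+.12*u-.013*t),.057]),"collar far",f([*(k+.011*u),.065]),
     "knob bottom far home/ride",f([*(k+.012*u),.07]),f([*(k+.012*u),.08]),"top ctr home/ride",f([*k,.104]),f([*k,.114]))
E
```

```text
0.58 arm edges r=.12 [226.  71.] [391.  80.] collar far [306. 147.] knob bottom far home/ride [307. 151.] [309. 175.] top ctr home/ride [307. 333.] [309. 374.]
0.6 arm edges r=.12 [211.  72.] [376.  78.] collar far [292. 146.] knob bottom far home/ride [292. 151.] [293. 174.] top ctr home/ride [291. 333.] [292. 374.]
0.62 arm edges r=.12 [195.  73.] [361.  76.] collar far [277. 146.] knob bottom far home/ride [277. 150.] [277. 174.] top ctr home/ride [275. 332.] [274. 373.]
0.66 arm edges r=.12 [165.  77.] [330.  73.] collar far [248. 146.] knob bottom far home/ride [247. 151.] [245. 174.] top ctr home/ride [243. 333.] [240. 373.]
```

View pics/c3.png

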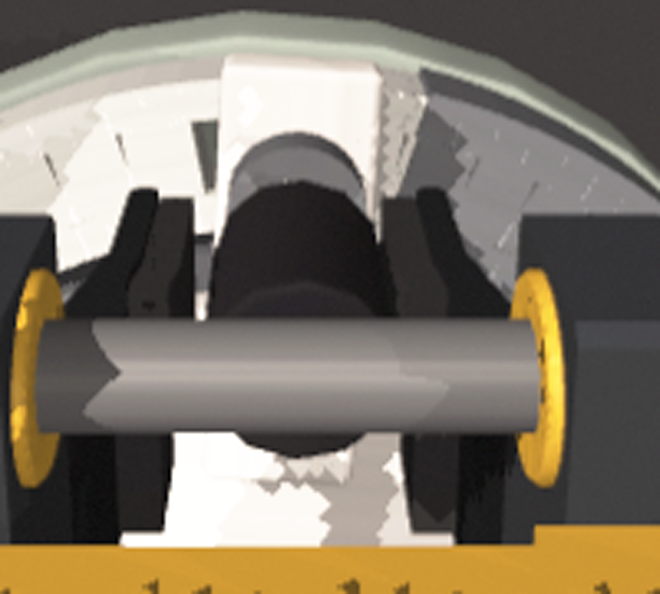

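Call:
{"op": "servo_tool", "data": {"commands": [[[-0.5, 0, 0, 0, 0, -1, 26.5], [-1, 0, 0, 0, 0, -2, 26.5], [-1.5, 0, 0, 0, 0, -3, 26.5], [-1.5, 0, 0, 0, 0, -3, 26.5]]]}}

```text
time: 7.25
position: [0.5639, 0.0369, 0.0794]
tool_rot: [0.707, 1.448, -0.709]
ft_force: [3.4, -6.3, -1.3]
grip_width: 0.308
```

```bash
python3 st.py
```

```text
7.25 [0.5639 0.0369 0.0794] r 0.0989 ang 0.6251 jaw 0.662878631362565 F rad,tan,z -0.977780539037821 -7.1101024780889945 -1.2636511525800338 w 26.76174695576338 [-1.36 -0.82  0.06]
```

Call:
{"op": "servo_tool", "data": {"commands": [[[-0.6, 0, 0, 0, 0, -1, 26.5], [-1.2, 0, 0, 0, 0, -2, 26.5], [-1.7, 0, 0, 0, 0, -3, 26.5], [-2.3, 0, 0, 0, -0.1, -4, 26.5], [-2.3, 0, 0, 0, -0.1, -4, 26.5]]]}}

```text
time: 7.88
position: [0.5613, 0.0405, 0.0792]
tool_rot: [0.676, 1.459, -0.678]
ft_force: [4.0, -5.1, -1.3]
grip_width: 0.304
```

```bash
python3 st.py
```

```text
7.875 [0.5613 0.0405 0.0792] r 0.099 ang 0.6704 jaw 0.7033952919955251 F rad,tan,z -0.08108639877805757 -6.474472488445274 -1.250273407127418 w 26.440469510676696 [-1.15 -0.79  0.03]
```

Call:
{"op": "servo_tool", "data": {"commands": [[[-0.4, 0, 0, 0, 0, -0.7, 26.5], [-0.8, 0, 0, 0, 0, -1.4, 26.5], [-1.2, 0, 0, 0, 0, -2.1, 26.5], [-1.2, 0, 0, 0, 0, -2.1, 26.5]]]}}

```text
time: 8.38
position: [0.558, 0.0449, 0.079]
tool_rot: [0.66, 1.469, -0.66]
ft_force: [0.4, -0.9, -1.1]
grip_width: 0.307
```

```bash
python3 st.py
```

```text
8.375 [0.558  0.0449 0.079 ] r 0.0993 ang 0.7257 jaw 0.7259427483217871 F rad,tan,z -0.3257724500850553 -0.9382270532928406 -1.1443696037879012 w 26.699189518637446 [-0.32 -0.08  0.02]
```

Call:
{"op": "servo_tool", "data": {"commands": [[[0, 0, 0, 0, 0, 1.3, 30], [0, 0, 0, 0, 0, 1.3, 45], [0, 0, 0, 0, 0, 1.3, 50], [0, 0, 0, -40, 0, 1.3, 60], [0, 0, 0, -95, 0, 1.3, 60]]]}}

```text
time: 9.0
position: [0.5578, 0.0436, 0.1736]
tool_rot: [0.659, 1.472, -0.661]
ft_force: [1.0, -1.2, 0.1]
grip_width: 0.664
```

```bash
python3 - <<'E'
from mv import *
import time
s=ctrl.get_state();print(s['position'],s['ft_force'],s['grip_width'])
vision.get_image("top");vision.get_image("top")
P=K("wrist");a=save("wrist","w4.png");b=save("scene","s4.png")
y=cv2.resize(b[185:265,220:310],(360,320),interpolation=cv2.INTER_CUBIC)
x=cv2.resize(a[150:310,175:375],(440,352),interpolation=cv2.INTER_CUBIC)
cv2.imwrite("pics/c4.png",np.hstack([x,cv2.copyMakeBorder(y,0,32,0,0,0)])[:,:,::-1])
f=lambda p:((proj("wrist",p)-[175,150])*2.2).round()
g=lambda p:((proj("scene",p)-[220,185])*4).round()+[440,0]
c=np.array([.4837,-.021])
for an in(.68,.7,.72):
    u=np.array([np.cos(an),np.sin(an)]);t=np.array([-u[1],u[0]]);k=c+.1*u
    print(an,"edges",f([*(c+.12*u+.013*t),.057]),f([*(c+.12*u-.013*t),.057]),f([*(c+.07*u+.013*t),.057]),f([*(c+.07*u-.013*t),.057]),
     "far bottom home/ride",f([*(k+.012*u),.07]),f([*(k+.012*u),.08]),"top near edge h/r",f([*(k-.012*u),.104]),f([*(k-.012*u),.114]),"L,R",f([*(k+.012*t),.104]),f([*(k-.012*t),.104]),f([*(k+.012*t),.114]),f([*(k-.012*t),.114]),"scene top h/r",g([*k,.104]),g([*k,.114]))
E
```

```text
[0.55783735 0.0436467  0.17362863] [ 0.96604439 -1.150291    0.06441349] 0.6636659227095567
0.68 edges [196.  65.] [270.  69.] [191. 200.] [262. 203.] far bottom home/ride [233.  98.] [233. 105.] top near edge h/r [230. 200.] [231. 211.] L,R [192. 160.] [272. 164.] [191. 171.] [274. 174.] scene top h/r [735. 109.] [736.  97.]
0.7 edges [189.  66.] [263.  68.] [187. 201.] [258. 202.] far bottom home/ride [226.  97.] [226. 104.] top near edge h/r [224. 199.] [225. 211.] L,R [185. 161.] [265. 163.] [184. 171.] [267. 173.] scene top h/r [735. 107.] [736.  96.]
0.72 edges [182.  66.] [257.  67.] [183. 201.] [254. 202.] far bottom home/ride [219.  97.] [219. 104.] top near edge h/r [219. 199.] [219. 211.] L,R [179. 161.] [259. 162.] [177. 172.] [260. 172.] scene top h/r [735. 106.] [735.  94.]
```

View pics/c4.png

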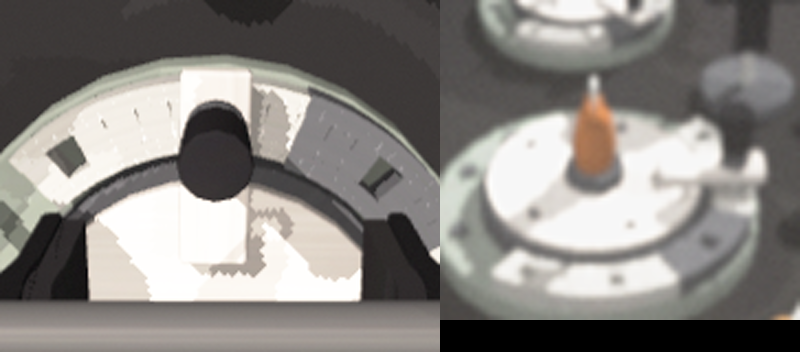

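```bash
python3 - <<'E'
from mv import *
print(ctrl.get_state()["time"],ctrl.get_state()["position"])
a=save("wrist","w5.png");
cv2.imwrite("pics/c5.png",cv2.resize(a[185:255,240:310],None,fx=8,fy=8,interpolation=cv2.INTER_CUBIC)[:,:,::-1])
f=lambda p:((proj("wrist",p)-[240,185])*8).round()
c=np.array([.4837,-.021])
an=.725;u=np.array([np.cos(an),np.sin(an)]);t=np.array([-u[1],u[0]]);k=c+.1*u
for z in(0,.01):print("rise",z,"top near",f([*(k-.012*u),.104+z]),"top far",f([*(k+.012*u),.104+z]),"L,R",f([*(k+.012*t),.104+z]),f([*(k-.012*t),.104+z]),"bottom far",f([*(k+.012*u),.07+z]),"collar far",f([*(k+.011*u),.065]))
E
```

```text
9.2 [0.55996018 0.0438844  0.17527825]
rise 0 top near [277. 439.] top far [276. 159.] L,R [130. 301.] [423. 301.] bottom far [278.  66.] collar far [278.  64.]
rise 0.01 top near [276. 482.] top far [276. 192.] L,R [124. 339.] [428. 339.] bottom far [278.  91.] collar far [278.  64.]
```

View pics/c5.png

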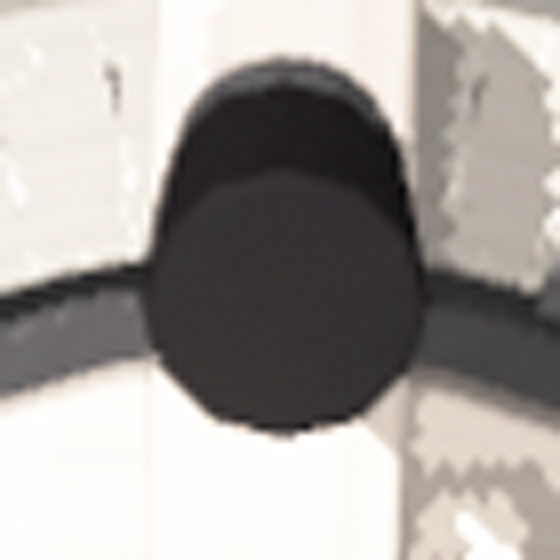

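```bash
python3 - <<'E'
import cv2
for f,u,v0,v1 in(("w1",271,180,236),("w5",276,186,245)):
    a=cv2.imread(f"pics/{f}.png"); print(f,[(v,int(a[v,u-1:u+2].mean())) for v in range(v0,v1)])
    for v in (213,222) : print([ (x,int(a[v,x].mean())) for x in range(u-22,u+23)])
E
```

```text
w1 [(180, 219), (181, 219), (182, 219), (183, 219), (184, 219), (185, 160), (186, 65), (187, 62), (188, 47), (189, 18), (190, 18), (191, 17), (192, 17), (193, 17), (194, 15), (195, 17), (196, 17), (197, 17), (198, 30), (199, 38), (200, 39), (201, 40), (202, 38), (203, 39), (204, 38), (205, 39), (206, 38), (207, 39), (208, 39), (209, 39), (210, 40), (211, 40), (212, 40), (213, 40), (214, 40), (215, 40), (216, 39), (217, 40), (218, 39), (219, 40), (220, 40), (221, 40), (222, 41), (223, 40), (224, 40), (225, 41), (226, 40), (227, 41), (228, 40), (229, 104), (230, 218), (231, 242), (232, 242), (233, 242), (234, 242), (235, 242)]
[(249, 84), (250, 75), (251, 55), (252, 50), (253, 48), (254, 41), (255, 42), (256, 40), (257, 38), (258, 37), (259, 39), (260, 39), (261, 40), (262, 38), (263, 40), (264, 40), (265, 38), (266, 40), (267, 39), (268, 40), (269, 39), (270, 40), (271, 40), (272, 39), (273, 39), (274, 40), (275, 40), (276, 41), (277, 40), (278, 40), (279, 41), (280, 40), (281, 41), (282, 40), (283, 41), (284, 41), (285, 40), (286, 35), (287, 23), (288, 35), (289, 40), (290, 38), (291
[... 1499 characters left out ...]
81, 48), (282, 50), (283, 50), (284, 49), (285, 50), (286, 50), (287, 50), (288, 46), (289, 36), (290, 24), (291, 20), (292, 124), (293, 134), (294, 136), (295, 135), (296, 134), (297, 169), (298, 175)]
[(254, 99), (255, 109), (256, 115), (257, 77), (258, 52), (259, 52), (260, 54), (261, 52), (262, 53), (263, 52), (264, 53), (265, 52), (266, 53), (267, 53), (268, 53), (269, 53), (270, 52), (271, 51), (272, 52), (273, 51), (274, 51), (275, 51), (276, 51), (277, 52), (278, 51), (279, 52), (280, 49), (281, 51), (282, 49), (283, 50), (284, 49), (285, 50), (286, 49), (287, 49), (288, 51), (289, 50), (290, 48), (291, 47), (292, 40), (293, 34), (294, 47), (295, 49), (296, 50), (297, 51), (298, 51)]
```

The collar band under the knob is 3.3 px, the same as at the start when the pin was known to be home. The knob-top size also scales as expected for home. I'll back off upward and hand in.

Call:
{"op": "servo_tool", "data": {"commands": [[[0, 0, 0, -40, 0, 0, 60], [0, 0, 0, -80, 0, 0, 60], [0, 0, 0, -80, 0, 0, 60], [0, 0, 0, -80, 0, 0, 60]]]}}

```text
time: 9.75
position: [0.5583, 0.0434, 0.2522]
tool_rot: [0.659, 1.471, -0.662]
ft_force: [0.2, 0.6, -0.1]
grip_width: 0.686
```

```bash
python3 -c "
from mv import *
from bench import close_job
s=ctrl.get_state();print(s['time'],s['position'],s['ft_force'],abs(s['qd']).max());print(close_job())"
```

```text
9.75 [0.55830774 0.04342916 0.25218086] [ 0.15903875  0.58508497 -0.13308744] 0.013045576956985983
the job is handed in; nothing more can be done
None
```

The pin is seated in the very next hole on the magnifier side (+y), and the knob is free with the gripper clear above it. I handed the job in at 9.75 s.

**What I did:** I gripped the knob, pulled it up about 14 mm and swung the arm to about 0.59 rad. There I opened the fingers to a loose cage so the pin rode on the plate under its own spring. I then slid it slowly until it dropped. The sideways force was about 5–7 N while sliding and fell to about 1 N at the drop.

**Last checks:**
- **Pin home:** in the wrist picture the collar band under the knob is 3.3 px wide, the same as at the start. The knob-top size also scales as expected for the home position.
- **Right hole:** the knob sits between the empty middle hole and the outer hole.

**Disagreements:**
- **Arm angle:** the last picture put the arm at about 0.72–0.73 rad, while the hole measured 0.695 rad. Play in the hole explains 0.015 rad of that, and I take the rest to be measuring error.
- **Collar band:** the calibrated projection predicted a thinner collar band for the home position than the picture shows. I therefore relied on the comparison with the starting picture.
- **Radial force:** about 6.6 N of radial force showed up during the lift, before the swing. I corrected it by moving the tool 1.5 mm outward.

I did not push the arm to test the lock, and I did not check the loose items on the bench separately at the end.

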